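# Hold a sample carrier home in the bench reader

### The arm

A 6-joint arm with a two-finger parallel gripper is mounted at the origin on the work surface. World frame = base frame: x ahead of the robot, y to its left, z up, the work surface at z = 0. Lengths are in m, angles in rad, forces in N, time in s.
With the tool pointing down it reaches from about 0.35 to 1 m from the base axis. Payload 7.1 kg.
Tool frame: the origin (TCP) lies between the finger pads; the fingertips stand 22 mm ahead of it and the grasp point (between the pads) lies 3 mm ahead of it; z points along the fingers, y is the line along which they close (so a half turn about z gives the same grasp; the last joint's range is limited). The gripper opens to 85 mm and grips with 20 to 120 N. Pads are 22 mm wide; open, the fingers measure 114 mm over their backs; the gripper's body (76 mm by 85 mm) begins 54 mm behind the grasp point. The pads swing forward as they close: fully open they stand 13 mm farther back than shut.
Start: joints at [-1.127, 0.423, 1.63, -0, 1.089, -0.019], TCP at [0.279, -0.559, 0.253] pointing down, gripper open.
Joint ranges: [-3, 3], [-0.9, 2.11], [0.09, 2.58], [-1.31, 4.45], [0.11, 2.69], [-2.54, 2.54]. Speed limits (rad/s): [2.39, 2.39, 3.01, 3.14, 3.14, 3.14].

### API

Orientations are given as a rotation vector (axis times angle).
In Python, from rig import manip gives the robot as it stands. The module is installed in compiled form; this text tells all that it offers. Calls block until the motion is done:
- manip.move_to(position, orientation): joint-space move of the TCP to a pose.
- manip.servo_line(position, orientation=None, rate=0.15): straight line of the TCP; orientation=None keeps the orientation; rate is the mean speed in m/s.
- manip.set_joints(angles): joint-space move.
- manip.command_gripper(opening, f_grip=None): finger opening in m; f_grip is the grip in N (None keeps the last); returns when the fingers have stopped.
- manip.hold(seconds).
- manip.solve_ik(position, orientation): joint angles nearest the present ones, or None.
- manip.camera(name): name is "scene" or "side" or "wrist"; returns a dict with "image" (384x512x3 uint8, red, green, blue), "fx", "fy", "cx", "cy" (pixels), "k1" (the pictures are not rectified: a ray, as slopes to the right and down, at radius r is drawn at 1 + k1 r^2 times it, then the intrinsics apply), "cam_to_world" (4x4, takes a point from camera to world coordinates); the wrist camera has in their place "mount" (4x4, takes a point from camera to tool coordinates, whose origin is the TCP and whose axes are the flange's). Camera axes: x right, y down, z forward; pixel columns grow to the right and rows downward; lengths in m; the calibration is good to about 2 mm. A picture is of the moment at which its call begins: read the wrist's pose just before it. There is no depth.
A pose or a line that the arm cannot do raises manip.IKError and nothing moves.
- manip.sign_off(): hands the job in; it is judged then, once.
Readings, each from a call of its own:
- manip.get_time(): time.
- manip.get_joint_positions(): joint angles.
- manip.get_joint_vel(): joint speeds.
- manip.get_tau(): joint torques, N m.
- manip.get_position(): TCP position.
- manip.get_ee_rot(): TCP orientation.
- manip.get_contact_force(): force on the tool from outside, world axes, zero at the start.
- manip.get_torque(): the same for the moment, N m.
- manip.get_width(): finger opening in m.
- manip.get_grip_force(): force on a finger pad.
Only numpy, scipy, OpenCV 4.12 (cv2) and the standard library are available. Lean on these libraries where they do the work, as an engineer would, in place of code of your own. Each camera call takes 0.05 s, during which the arm holds its last target. There are 200 camera calls.

### The job

Slide the reader's amber guard fully open, then take the sample carrier with the yellow grip from the grey tray and stand it in the reader's channel in front of the brass plunger. Push it along the channel, against the plunger's spring, until it is home against the red stops, and finish there still holding it pressed on the stops, without ramming it and with the guard left open. Leave the other carriers and everything else on the bench where they are.

Things in the scene. Friction and masses are not known exactly. Their poses are not given: they have to be found in the camera images.
- reader: White bench instrument, fixed, 140 mm (x) by 340 mm (y from -195 to +145). Origin on the bench surface; x across the channel, y along it towards plunger and stops, z up. Deck 30 mm above the bench. White track walls at x = +-63 mm (12 mm thick) rise to 66 mm above the bench along its whole length; a blue plunger housing, also 66 mm high, fills the end from y = +81 mm.
- bay (a point): Point on the channel floor (the deck, 30 mm above the bench) on its centre line, at reader y = 0. The channel is 46 mm wide, from reader y = -125 to +75 mm, between aluminium walls 8 mm thick and 16 mm high. A carrier centred here is clear of the plunger: 31 mm from its face to the plunger tip. Axes as the reader's.
- guard (a joint): Position of the sliding guard, in m: 0 is shut over the channel, 0.125 is fully open (end stop). It grows as the guard slides towards the reader's -y. Sliding takes about 1.5 to 3 N and it stays where it is left.
- guard_handle (a point): Centre of the top of the guard's black tab, 114 mm above the bench; moves with the guard. Tab: 44 mm (reader x) by 14 mm (y), 40 mm high above the amber sheet. Sheet: 134 mm (x) by 122 mm (y), 5 mm thick, top 74 mm above the bench, reaching 12 mm beyond the tab's centre to reader -y and 110 mm to +y. Fully open, its +y edge is at reader y = -65 mm.
- plunger (a joint): How far the brass plunger is pushed in, in m: 0 is fully out, about 0.022 when a carrier rests on the stops. It moves along the reader's y and the spring drives it back: about 4 N at 0, rising 0.25 N per mm to about 9.5 N at the stops.
- plunger_tip (a point): Centre of the flat face of the brass plunger head (16 mm diameter), 22 mm above the channel floor on its centre line; at reader y = +51 mm when fully out.
- stop: Pair of red stop pads, fixed in the reader either side of the plunger (centres 15.5 mm off the centre line, each 9 mm wide, 34 mm high from the channel floor). Origin on the channel floor, on the centre line, in the plane of the stop faces, at reader y = +73 mm. A carrier resting on both has its centre 20 mm before this plane (reader y = +53 mm).
- carrier_yellow: Sample carrier to be used: dark steel-coloured block 40 by 40 mm, 38 mm high, with an upright square grip of yellow plastic 24 by 24 mm centred on top, from 38 to 82 mm above the underside. Origin at the centre of the underside, z up, x and y along its sides; mass about 0.2 kg.
- carrier_white: The same carrier with a white grip; stays in the tray.
- carrier_green: The same carrier with a green grip; stays in the tray.
- tray: Grey parking tray fixed to the bench, 235 mm (x) by 62 mm (y), 16 mm high, walls and floor 5 mm thick, three pockets in a row along x at a 77 mm pitch, one carrier standing in each (in any order). Origin at the centre of its underside.
- reagent: Amber reagent bottle, 56 mm across, 110 mm high, standing on the bench; leave alone. Origin at the centre of its underside.
- beaker: Open glass beaker, 70 mm across, 80 mm high; leave alone. Origin at the centre of its underside.
- jar: Clear jar with a blue cap, 60 mm across, 70 mm high; leave alone. Origin at the centre of its underside.
- tip_box: Blue pipette-tip box with clear lid, 88 by 123 mm, 70 mm high; leave alone. Origin at the centre of its underside.
- slide_tray: White open slide tray, 90 by 75 mm, 30 mm high; leave alone. Origin at the centre of its underside.
Mind the look-alikes: they are no part of the job. What is shaped like the carrier_yellow but pink or turquoise is not meant.

How it is judged:
By the outcome, as a careful person would: the job done as asked, in the order asked, and still so for the second after the job is handed in, while the arm keeps its last pose, push and grip.
It also fails if it takes over 61 s, if anything falls off the work surface, if the arm or the gripper's body presses on something with over 40 N, if the wrist force passes 120 N, or if a joint passes its speed limit or range.

## Working session

There is one attempt and no reset: what is moved stays moved. The work goes in short steps, each a Python script; the robot and the scene stay as the last script left them, time stands still between calls to the robot, and variables do not carry over. Pictures are saved under pics/ and viewed, at most 10 in all, crops included, and the job is handed in when it is done.

```bash
mkdir -p pics
cat > h.py <<'E'
import numpy as np, cv2
from scipy.spatial.transform import Rotation as R
from rig import manip as m
def pose():
    T=np.eye(4);T[:3,:3]=R.from_rotvec(m.get_ee_rot()).as_matrix();T[:3,3]=m.get_position();return T
def shot(name,fn):
    T=pose();c=m.camera(name)
    C=np.array(c["cam_to_world"]) if "cam_to_world" in c else T@np.array(c["mount"])
    np.savez('pics/'+fn+'.npz',C=C,k=[c["fx"],c["fy"],c["cx"],c["cy"],c["k1"]],im=c["image"])
    cv2.imwrite('pics/'+fn+'.png',c["image"][:,:,::-1])
def px(fn,u,v,z):
    d=np.load('pics/'+fn+'.npz');fx,fy,cx,cy,k1=d['k'];C=d['C']
    a=np.array([(u-cx)/fx,(v-cy)/fy]);s=a.copy()
    for _ in range(20): s=a/(1+k1*(s@s))
    r=C[:3,:3]@np.array([*s,1]);t=(z-C[2,3])/r[2];return C[:3,3]+t*r
def proj(fn,p):
    d=np.load('pics/'+fn+'.npz');fx,fy,cx,cy,k1=d['k'];C=d['C']
    q=C[:3,:3].T@(np.array(p)-C[:3,3]);s=q[:2]/q[2];s=s*(1+k1*(s@s));return np.array([fx*s[0]+cx,fy*s[1]+cy])
def down(yaw): # tool z down, tool x at angle yaw in world
    c,s=np.cos(yaw),np.sin(yaw)
    return R.from_matrix(np.array([[c,s,0],[s,-c,0],[0,0,-1]])).as_rotvec()
E
python3 - <<'E'
from h import *
shot('scene','s0');shot('side','d0')
for n in('s0','d0'):
    d=np.load(f'pics/{n}.npz');print(d['C'].round(3),d['k'])
a=cv2.imread('pics/s0.png');b=cv2.imread('pics/d0.png')
cv2.imwrite('pics/s0b.png',cv2.resize(a,(800,600),interpolation=3));cv2.imwrite('pics/d0b.png',cv2.resize(b,(800,600),interpolation=3))
print(pose().round(3),m.get_time(),m.get_width())
E
```

```text
[[ 0.87   0.287 -0.402  0.971]
 [ 0.494 -0.48   0.725 -0.756]
 [ 0.015 -0.829 -0.559  0.728]
 [ 0.     0.     0.     1.   ]] [ 4.27853325e+02  4.27853325e+02  2.48591124e+02  1.94947885e+02
 -4.66458223e-02]
[[-0.975 -0.144  0.169  0.294]
 [-0.222  0.61  -0.761  1.187]
 [ 0.007 -0.779 -0.627  1.046]
 [ 0.     0.     0.     1.   ]] [ 4.58546572e+02  4.58546572e+02  2.54270120e+02  2.01579231e+02
 -1.69001978e-01]
[[ 0.895  0.446 -0.001  0.279]
 [ 0.446 -0.895  0.001 -0.559]
 [-0.    -0.001 -1.     0.253]
 [ 0.     0.     0.     1.   ]] 0.1 0.0849123345515548
```

View pics/s0b.png

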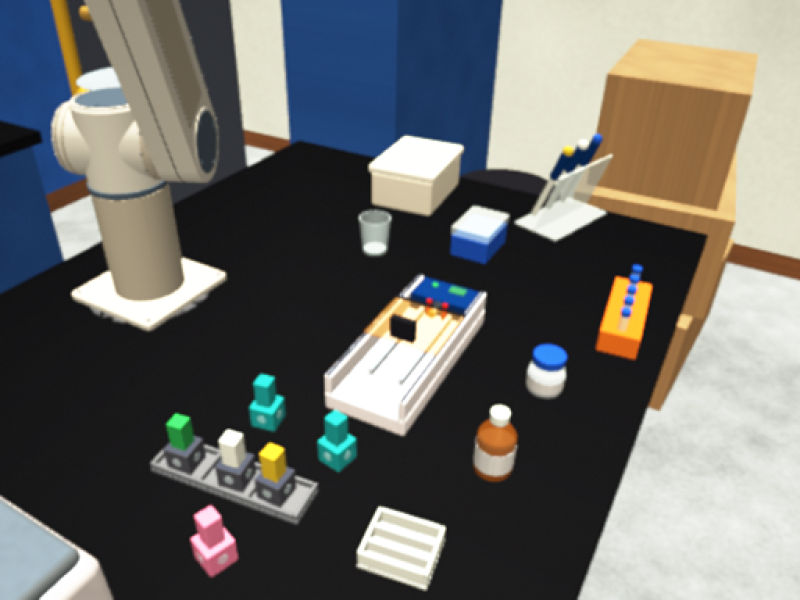

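View pics/d0b.png

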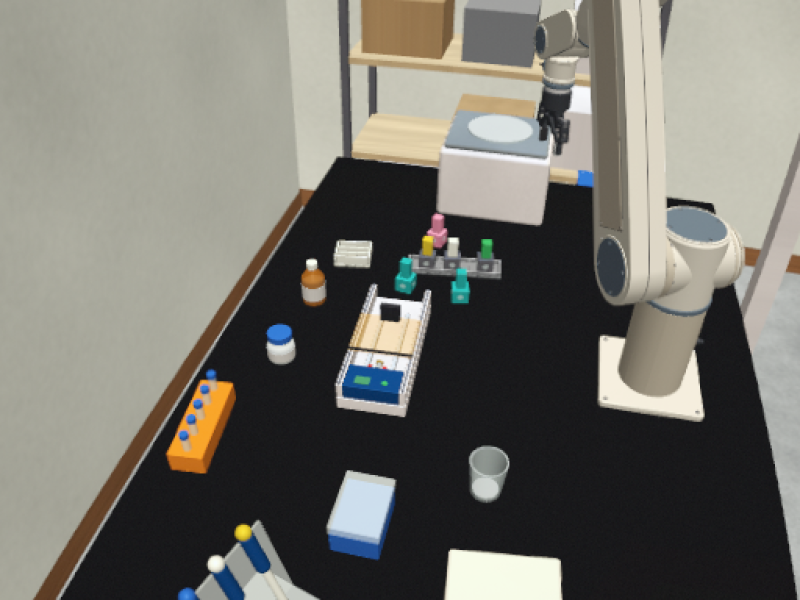

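The scene picture shows the reader with its −y end facing the camera (corners near (328,377), (486,292) and (418,278)). The tab top is at about (404,318) and the yellow grip is the rightmost in the tray, with its top at about (273,447).

Run:
```python
from h import *
S=lambda u,v,z:px('s0',u*.64,v*.64,z).round(3)
D=lambda u,v,z:px('d0',u*.64,v*.64,z).round(3)
for n,a in dict(fl=(328,377,.066),fr=(405,408,.066),bl=(418,278,.066),br=(486,292,.066),tab=(404,318,.114),yel=(273,447,.087),wh=(233,434,.087),gr=(180,418,.087)).items(): print(n,S(*a))
for n,a in dict(tab=(391,305,.114),yel=(428,238,.087),wh=(453,240,.087),gr=(487,242,.087),bl=(430,292,.066),br=(373,287,.066),fr=(340,380,.066)).items(): print('side',n,D(*a))
```

```text
fl [ 0.513 -0.116  0.066]
fr [ 0.647 -0.117  0.066]
bl [0.498 0.21  0.066]
br [0.628 0.231 0.066]
tab [0.57  0.02  0.114]
yel [ 0.545 -0.29   0.087]
wh [ 0.484 -0.298  0.087]
gr [ 0.402 -0.312  0.087]
side tab [0.565 0.026 0.114]
side yel [ 0.545 -0.29   0.087]
side wh [ 0.484 -0.296  0.087]
side gr [ 0.401 -0.307  0.087]
side bl [ 0.504 -0.101  0.066]
side br [ 0.634 -0.089  0.066]
side fr [0.622 0.222 0.066]
```

Run:
```python
from h import *
m.move_to([.54,-.28,.33],down(.1));shot('wrist','w1')
m.move_to([.57,.03,.40],down(.05));shot('wrist','w2')
d=m.camera('wrist');print(np.array(d['mount']).round(3),d['fx'],m.get_time())
a=np.vstack([cv2.imread('pics/w1.png')])
cv2.imwrite('pics/w12.png',cv2.resize(np.hstack([cv2.imread('pics/w1.png')[:,:],cv2.imread('pics/w2.png')]),(800,300),interpolation=cv2.INTER_AREA))
```

```text
[[ 0.    -0.964 -0.267  0.068]
 [ 1.     0.    -0.     0.001]
 [ 0.001 -0.267  0.964 -0.12 ]
 [ 0.     0.     0.     1.   ]] 281.3457801218896 2.9167
```

View pics/w12.png

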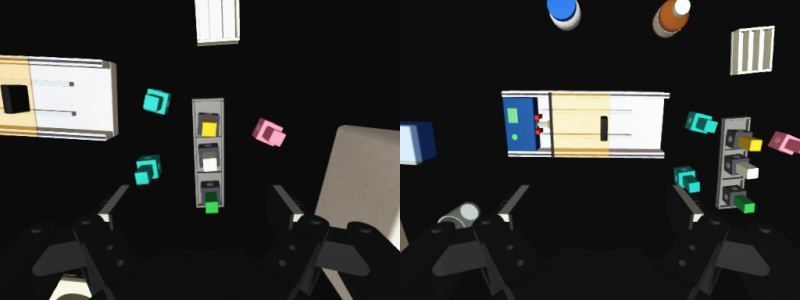

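The left frame (w1) shows the tray with the yellow grip at about (209,129). The right frame (w2) shows the reader spanning (502–668, 91–157) and the tab at (604,128). I'll enlarge both.

Run:
```python
from h import *
a=cv2.imread('pics/w2.png')[105:211,120:350];b=cv2.imread('pics/w1.png')[120:275,235:300]
A=cv2.resize(a,None,fx=3.4,fy=3.4,interpolation=3)
B=cv2.resize(cv2.rotate(b,cv2.ROTATE_90_COUNTERCLOCKWISE),None,fx=3.4,fy=3.4,interpolation=3)
w=max(A.shape[1],B.shape[1]);f=lambda q:cv2.copyMakeBorder(q,0,0,0,w-q.shape[1],0)
o=np.vstack([f(A),f(B)]);print(A.shape,B.shape);cv2.imwrite('pics/cr.png',o)
```

```text
(360, 782, 3) (221, 527, 3)
```

View pics/cr.png

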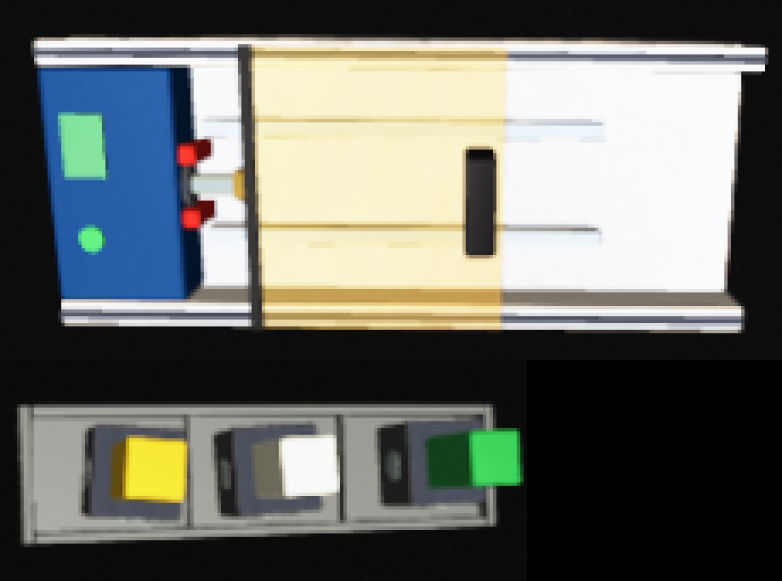

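The crop shows the reader's wall-top corners at (34,40), (766,48), (62,325) and (742,331), and the tab top at (467–495, 158–257). The yellow grip's top corners are at (128,437), (187,440), (184,501) and (124,496).

Run:
```python
from h import *
A=lambda u,v,z:px('w2',u/3.4+120-.5+.15,v/3.4+105-.35,z)
def B(u,v,z): # rotated ccw: col'=row, row'=W-1-col
    r=u/3.4-.35;c=64-((v-360)/3.4-.35);return px('w1',235+c,120+r,z)
c=np.array([A(*p,.066) for p in [(34,40),(766,48),(742,331),(62,325)]])
print(c.round(4))
d=np.array([c[0]-c[1],c[3]-c[2]]);print('len',np.linalg.norm(d,axis=1),'dir yaw of y',[np.arctan2(-q[0],q[1]) for q in d],'w',np.linalg.norm(c[0]-c[3]),np.linalg.norm(c[1]-c[2]))
y=d.sum(0)[:2];y/=np.linalg.norm(y);print('origin',(c.mean(0)[:2]+y*.025).round(4))
t=A(481,207,.114);print('tab',t.round(4),'ends',A(481,158,.114),A(481,257,.114))
g=np.array([B(*p,.087) for p in [(128,437),(187,440),(184,501),(124,496)]]);print(g.round(4),g.mean(0).round(4))
e=[g[1]-g[0],g[2]-g[3]];print([np.arctan2(-q[1],-q[0]) for q in e]);e=[g[3]-g[0],g[2]-g[1]];print([np.arctan2(q[1],q[0]) for q in e])
for p in [(20,406),(492,406),(25,545),(495,524)]: print('tray',B(*p,.016).round(4))
```

```text
[[ 0.627   0.231   0.066 ]
 [ 0.6396 -0.1069  0.066 ]
 [ 0.503  -0.1127  0.066 ]
 [ 0.4894  0.2263  0.066 ]]
len [0.3381279  0.33933398] dir yaw of y [np.float64(0.03730795152250767), np.float64(0.0401604809895621)] w 0.13768457798995867 0.13671793656855893
origin [0.5638 0.0844]
tab [0.5672 0.0217 0.114 ] ends [0.58816764 0.02280714 0.114     ] [0.54525804 0.02052504 0.114     ]
[[ 0.5572 -0.3056  0.087 ]
 [ 0.5344 -0.3071  0.087 ]
 [ 0.5332 -0.2835  0.087 ]
 [ 0.5565 -0.2831  0.087 ]] [ 0.5453 -0.2948  0.087 ]
[np.float64(0.0673237518289237), np.float64(0.018908930464105037)]
[np.float64(1.6029716037900206), np.float64(1.6206069895846935)]
tray [ 0.5965 -0.3196  0.016 ]
tray [ 0.365  -0.3492  0.016 ]
tray [ 0.5882 -0.2586  0.016 ]
tray [ 0.3573 -0.2897  0.016 ]
```

```bash
cat >> h.py <<'E'
O=np.array([.5638,.0844]);PH=.039
X=np.array([np.cos(PH),np.sin(PH)]);Y=np.array([-np.sin(PH),np.cos(PH)])
def W(x,y,z): return [*(O+x*X+y*Y),z]
def rd(): p=np.array(m.get_position());q=p[:2]-O;return (q@X).round(4),(q@Y).round(4),p[2].round(4)
def F(): f=np.array(m.get_contact_force());return (f[:2]@X).round(1),(f[:2]@Y).round(1),f[2].round(1)
E
python3 - <<'E'
from h import *
o=down(PH)
m.move_to(W(.001,-.0628,.16),o);m.servo_line(W(.001,-.0628,.104),rate=.12)
m.command_gripper(0,40);print('w',m.get_width(),rd(),F())
m.servo_line(W(.001,-.160,.104),rate=.08);print(rd(),F())
y=-.160
while y>-.195:
    y-=.003;m.servo_line(W(.001,y,.104),rate=.04);f=F();print(rd(),f)
    if abs(f[1])>9: break
print(m.get_width(),m.get_time())
shot('wrist','w3');shot('scene','s3')
a=cv2.imread('pics/s3.png')[150:300,180:340];cv2.imwrite('pics/s3c.png',cv2.resize(a,None,fx=4,fy=4,interpolation=3))
E
```

```text
w 0.013528715732446878 (np.float64(0.0011), np.float64(-0.0628), np.float64(0.1043)) (np.float64(-0.9), np.float64(0.2), np.float64(3.5))
(np.float64(0.001), np.float64(-0.1605), np.float64(0.1043)) (np.float64(-1.6), np.float64(-1.5), np.float64(6.6))
(np.float64(0.0011), np.float64(-0.1634), np.float64(0.1043)) (np.float64(-1.1), np.float64(-0.7), np.float64(6.1))
(np.float64(0.001), np.float64(-0.1664), np.float64(0.1043)) (np.float64(-1.7), np.float64(-1.0), np.float64(5.0))
(np.float64(0.001), np.float64(-0.1694), np.float64(0.1043)) (np.float64(-2.1), np.float64(-0.8), np.float64(4.9))
(np.float64(0.0011), np.float64(-0.1723), np.float64(0.1043)) (np.float64(-2.1), np.float64(-0.6), np.float64(5.9))
(np.float64(0.001), np.float64(-0.1741), np.float64(0.1043)) (np.float64(-0.6), np.float64(6.6), np.float64(6.5))
(np.float64(0.001), np.float64(-0.1743), np.float64(0.1043)) (np.float64(1.0), np.float64(23.2), np.float64(8.6))
0.013565776713078029 8.0
```

View pics/s3c.png

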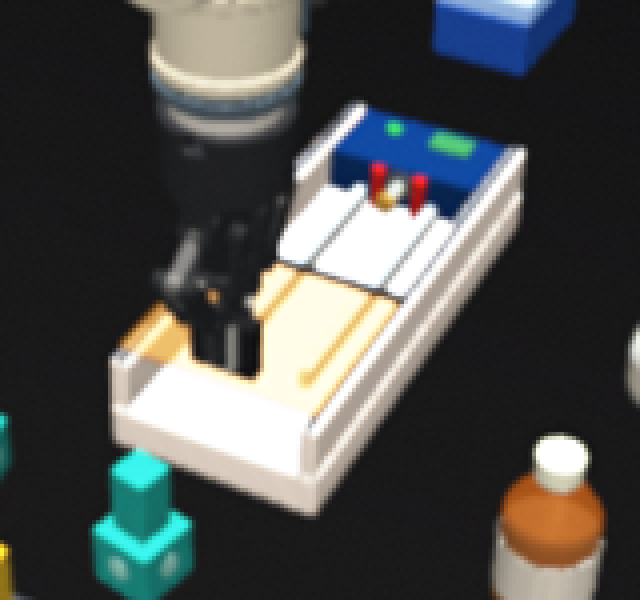

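The guard hit its end stop at reader y = −0.174, and its +y edge now lies clear of the channel, so it is fully open. Next I'll release it and pick up the yellow carrier.

Run:
```python
from h import *
m.command_gripper(.045);p=m.get_position();m.servo_line([p[0],p[1],.19],rate=.2)
m.command_gripper(.062)
o=down(.04)
m.move_to([.5453,-.2948,.16],o);m.servo_line([.5453,-.2948,.0705],rate=.12);print(F())
m.command_gripper(0,60);print('w',m.get_width(),m.get_grip_force(),F())
m.servo_line([.5453,-.2948,.21],rate=.12)
p=m.get_position();print(F())
m.move_to(W(0,0,.21),down(PH));print(rd(),F(),m.get_time())
shot('wrist','w4');shot('scene','s4');shot('side','d4')
a=cv2.imread('pics/s4.png')[100:260,190:330];b=cv2.imread('pics/d4.png')[130:290,190:310]
cv2.imwrite('pics/c4.png',np.hstack([cv2.resize(q,None,fx=3,fy=3,interpolation=3) for q in(a,b)]))
```

```text
(np.float64(0.5), np.float64(0.3), np.float64(-1.0))
w 0.023422330183609178 61.52372360229492 (np.float64(-1.0), np.float64(1.3), np.float64(5.1))
(np.float64(-0.5), np.float64(-0.4), np.float64(-1.1))
(np.float64(0.0002), np.float64(-0.0009), np.float64(0.21)) (np.float64(-0.1), np.float64(-0.4), np.float64(-1.5)) 14.2833
```

View pics/c4.png

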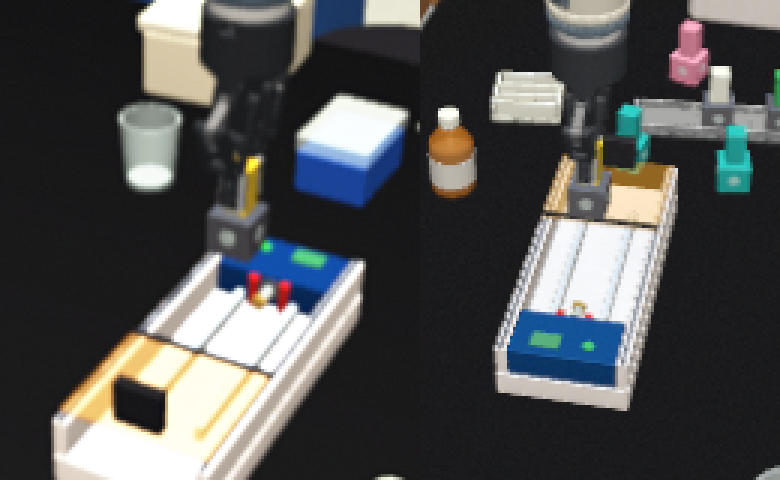

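View pics/w4.png

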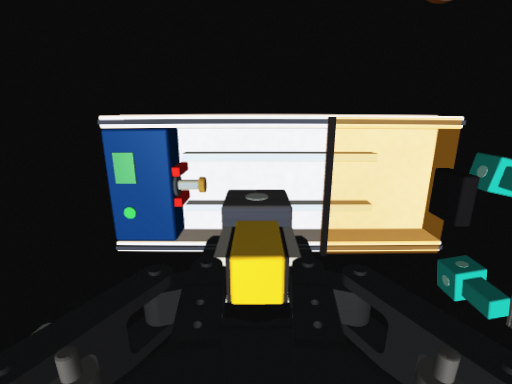

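The wrist view shows the carrier's block top +x edge at (222–290, 206) and its bottom edge at (225–288, 191). The plunger tip is at (203,185), and the reader's wall edges are at rows 116 and 250.

Run:
```python
from h import *
def L(u,v,z):
    p=px('w4',u,v,z)[:2]-O;return np.array([p@X,p@Y]).round(4)
for n,a in dict(tl=(222,206,.1825),tr=(290,206,.1825),bl=(225,191,.1445),br=(288,191,.1445),tip=(206,185,.052),w1=(100,116,.066),w2=(463,117,.066),w3=(117,251,.066),w4=(441,251,.066)).items(): print(n,L(*a))
g=cv2.imread('pics/w4.png')
cv2.imwrite('pics/w4c.png',cv2.resize(g[170:310,160:320],None,fx=4.5,fy=4.2,interpolation=3))
```

```text
tl [0.0198 0.0173]
tr [ 0.0198 -0.0203]
bl [0.0182 0.0199]
br [ 0.0182 -0.0232]
tip [-0.0004  0.05  ]
w1 [0.0685 0.1421]
w2 [ 0.0679 -0.1928]
w3 [-0.0679  0.1444]
w4 [-0.0685 -0.1957]
```

View pics/w4c.png

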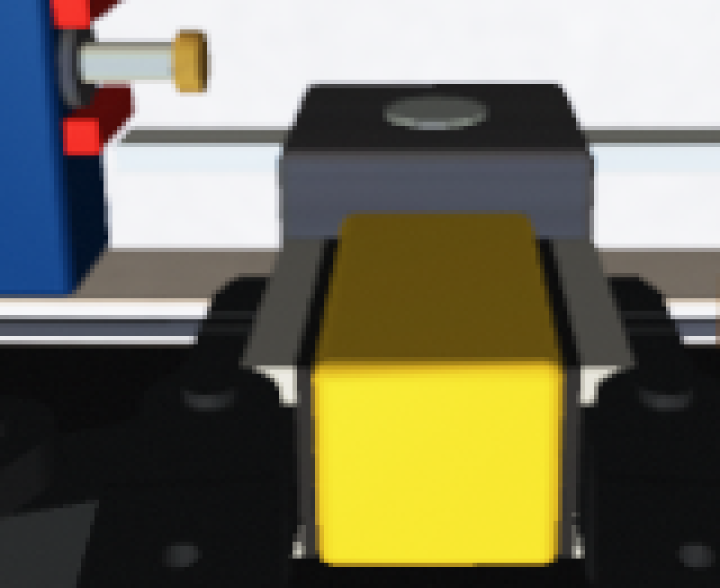

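Run:
```python
from h import *
x,y=.0007,-.004
m.servo_line(W(x,y,.115),rate=.12);m.servo_line(W(x,y,.100),rate=.05);f0=F();print(rd(),f0)
z=.100
while z>.092:
    z-=.001;m.servo_line(W(x,y,z),rate=.02);f=F();print(rd(),f)
    if f[2]-f0[2]>4: break
m.hold(.3);print(z,F(),m.get_time())
m.servo_line(W(x,.020,z),rate=.06);print(rd(),F())
m.servo_line(W(x,.036,z),rate=.04);print(rd(),F(),m.get_time())
```

```text
(np.float64(0.0005), np.float64(-0.004), np.float64(0.0997)) (np.float64(-0.0), np.float64(0.6), np.float64(-2.1))
(np.float64(0.0008), np.float64(-0.004), np.float64(0.0991)) (np.float64(0.3), np.float64(-0.4), np.float64(-2.0))
(np.float64(0.0007), np.float64(-0.004), np.float64(0.098)) (np.float64(0.0), np.float64(0.5), np.float64(-3.1))
(np.float64(0.0007), np.float64(-0.004), np.float64(0.0969)) (np.float64(0.3), np.float64(-0.8), np.float64(-1.8))
(np.float64(0.0009), np.float64(-0.004), np.float64(0.0962)) (np.float64(-0.0), np.float64(-0.5), np.float64(0.5))
(np.float64(0.0009), np.float64(-0.0039), np.float64(0.0962)) (np.float64(-4.0), np.float64(-1.0), np.float64(10.4))
0.095 (np.float64(-4.0), np.float64(0.2), np.float64(11.4)) 17.375
(np.float64(0.0019), np.float64(0.0202), np.float64(0.0962)) (np.float64(-0.6), np.float64(0.1), np.float64(8.5))
(np.float64(0.0019), np.float64(0.0354), np.float64(0.0961)) (np.float64(0.1), np.float64(-4.4), np.float64(8.3)) 18.475
```

The carrier is on the deck and in contact with the plunger (Fy −4.4 N). I'll ease the down-force and push gently to the stops.

Run:
```python
from h import *
x,z,y=.001,.0957,.036
while y<.060:
    y+=.0025 if y<.046 else .001
    m.servo_line(W(x,y,z),rate=.03);m.hold(.1);f=F();print(round(y,4),rd(),f)
    if f[1]<-17: break
m.hold(.5);print(rd(),F(),m.get_width(),m.get_time())
shot('scene','s5');shot('wrist','w5')
a=cv2.imread('pics/s5.png')[150:280,190:330];b=cv2.imread('pics/w5.png')[90:310,60:400]
cv2.imwrite('pics/c5.png',np.hstack([cv2.resize(a,(420,390),interpolation=3),cv2.resize(b,(380,390),interpolation=3)]))
```

```text
0.0385 (np.float64(0.0018), np.float64(0.0379), np.float64(0.0962)) (np.float64(1.4), np.float64(-5.2), np.float64(2.8))
0.041 (np.float64(0.0018), np.float64(0.0403), np.float64(0.0962)) (np.float64(0.9), np.float64(-6.7), np.float64(2.5))
0.0435 (np.float64(0.0018), np.float64(0.0427), np.float64(0.0962)) (np.float64(1.1), np.float64(-6.7), np.float64(3.2))
0.046 (np.float64(0.0017), np.float64(0.0451), np.float64(0.0962)) (np.float64(0.6), np.float64(-6.3), np.float64(3.2))
0.047 (np.float64(0.0018), np.float64(0.046), np.float64(0.0962)) (np.float64(2.1), np.float64(-7.6), np.float64(4.5))
0.048 (np.float64(0.0018), np.float64(0.0469), np.float64(0.0962)) (np.float64(1.4), np.float64(-7.4), np.float64(3.6))
0.049 (np.float64(0.0018), np.float64(0.0479), np.float64(0.0962)) (np.float64(0.7), np.float64(-8.4), np.float64(3.5))
0.05 (np.float64(0.0018), np.float64(0.0488), np.float64(0.0962)) (np.float64(1.2), np.float64(-8.7), np.float64(3.4))
0.051 (np.float64(0.0017), np.float64(0.0498), np.float64(0.0962)) (np.float64(1.6), np.float64(-8.8), np.float64(3.0))
0.052 (np.float64(0.0017), np.float64(0.0507), np.float64(0.0962)) (np.float64(1.8), np.float64(-9.6), np.float64(3.4))
0.053 (np.float64(0.0018), np.float64(0.0517), np.float64(0.0962)) (np.float64(1.3), np.float64(-8.2), np.float64(4.4))
0.054 (np.float64(0.0018), np.float64(0.0527), np.float64(0.0962)) (np.float64(0.9), np.float64(-8.8), np.float64(2.8))
0.055 (np.float64(0.0018), np.float64(0.0537), np.float64(0.0962)) (np.float64(1.6), np.float64(-7.8), np.float64(4.7))
0.056 (np.float64(0.0018), np.float64(0.054), np.float64(0.0962)) (np.float64(1.6), np.float64(-13.4), np.float64(4.9))
0.057 (np.float64(0.0017), np.float64(0.0541), np.float64(0.0962)) (np.float64(1.5), np.float64(-18.0), np.float64(5.0))
(np.float64(0.0017), np.float64(0.0541), np.float64(0.0962)) (np.float64(1.9), np.float64(-17.1), np.float64(5.2)) 0.023657082964362253 24.225
```

View pics/c5.png

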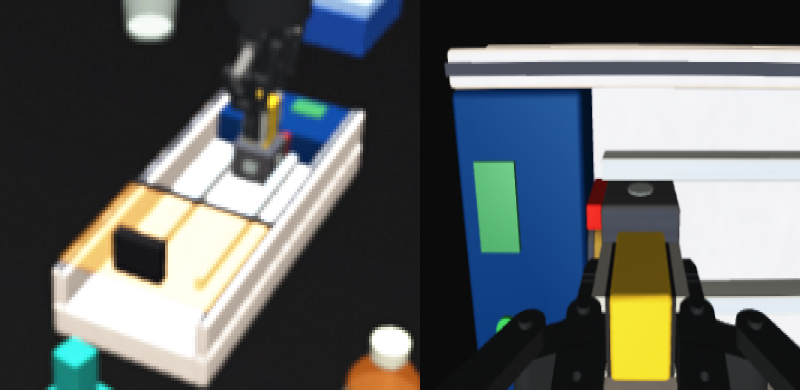

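The carrier is square against the red stop (around (597,215) in the wrist crop), held with about 17 N against the 9.5 N spring. The guard is still open, so I'm handing the job in.

```bash
python3 -c "
from h import *
print(m.sign_off())"
```

```text
the job is handed in; nothing more can be done
None
```

I slid the guard fully open and stood the yellow carrier in the channel; I handed in at about 24 s of the 61 s limit with it gripped and pressed on the red stops at about 17 N, guard still open.

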